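Slip a bolt into the covered parts dish without uncovering it

ROBOT

A 6-joint arm with a two-finger parallel gripper is mounted at the origin on a cart in front of the work surface, level with it; the furniture and walls round the work are solid. World frame = base frame: x ahead of the robot, y to its left, z up, the work surface at z = 0. Lengths are in m, angles in rad, forces in N, time in s.
With the tool pointing down it reaches from about 0.425 to 0.95 m from the base axis. Payload 3.5 kg.
Tool frame: the origin (TCP) lies at the very end of the fingers, on their centre line; the grasp point (between the pads) lies ctrl.grip_point_offset behind it (ctrl.grip_point_offset is the distance from the TCP to the grasp point, in m); z points along the fingers, y is the direction in which the jaws open and shut (so a half turn about z gives the same grasp; the last joint's range is limited). The gripper opens to 85 mm and grips with 20 to 120 N. Pads are 22 mm wide; open, the fingers measure 114 mm over their backs; the gripper's body (76 mm by 85 mm) begins 54 mm behind the grasp point. The pads swing forward as they close: fully open they stand 13 mm farther back than shut.
Start: joints at [-0.15, 0.286, 1.577, -0, 1.279, -0.15], TCP at [0.675, 0, 0.231] pointing down, gripper open.
Joint ranges: [-2.77, 2.77], [-0.9, 2.22], [0.21, 2.48], [-1.53, 4.67], [0.24, 2.81], [-2.84, 2.84]. Speed limits (rad/s): [2.79, 2.79, 3.14, 3.14, 3.14, 3.14].

INTERFACE

Orientations are given as a unit quaternion [x, y, z, w].
In Python, from plant import ctrl gives the robot as it stands.
- The arm moves only by the tool servo_tool, never from a script. Its argument "increments" is a list of rows, each a list of 5 numbers: the opening, from 0 (shut) to 1 (fully open), then the shift along the world's x, y, z in units of 40 mm (1.0 is 40 mm), then the turn about the world's z in units of 5 degrees (1.0 is 5 degrees). A call has exactly 10 rows; each row is the pose to reach, as a shift and turn from the pose measured when the call began; what a row does not reach only later rows make up. A row lasts 1/12 s, in which the tool goes at most 41.7 mm and 7.16 degrees, less where a joint would pass 70% of its speed; a pose out of reach is approached as far as the arm can. A call with a gripper value outside its range is refused whole. The fingers move at their own pace and stop on an object; "grip_force" is the grip in N (left out, the last holds). Time passes only in rows, so rows that repeat a pose let the fingers close, or fill a call up. It gives the time, the measured TCP pose, the force and the opening at its end, in the units of the state.
- ctrl.get_state(): the state, without advancing time (a new reading comes with each control period).
- ctrl.read_camera(name): name is "scene" or "side" or "wrist"; returns a dict with "frame" (420x560x3 uint8, red, green, blue), "K" (3x3 intrinsics, pixels), "extrinsics" (4x4, takes a point from camera to world coordinates). Camera axes: x right, y down, z forward; pixel columns grow to the right and rows downward; lengths in m; the calibration is good to about 2 mm. The wrist camera is an equidistant fisheye: a pixel r from the principal point sees the ray r / f radians off the axis. A picture is of the moment at which its call begins. There is no depth.
- ctrl.sign_off(): hands the job in, once; it reports no verdict.
Trained networks look in a picture, given as the dict that the camera call returned (one of the last four; its "shot" number tells which), for a name from the list of things; names that differ only in an ending like _2 or _b are one class to them, and where a whole thing is asked for, a point or a joint stands for the part that bears it (a point fixed in the world has none). Each returns a list of dicts, best first, with "conf" (0 to 1); they miss things now and then, are a little off and sometimes report something else, mostly with a low value. They report only what shows in the picture. A call takes as long as a camera call. They do not tell look-alikes from the thing itself.
- ctrl.masks_of(picture, query): "region" (420x560 bool, what is visible of it) and "extent" ([left, top, right, bottom] in pixels, round what is visible of it).
- ctrl.landmark_of(picture, query): "centre" ([row, column] in pixels: a listed point, or the origin of a listed thing).
The state is a dict: "time": time; "qpos": joint angles; "dq": joint speeds; "joint_efforts": joint torques, N m; "eef_pos": TCP position; "tcp_rot": TCP orientation; "contact_force": force on the tool from outside, world axes, zero at the start; "wrist_torque": the same for the moment, N m; "opening": opening from 0.0 (shut) to 1.0 (fully open).
Only numpy, scipy, OpenCV 4.12 (cv2) and the standard library are available. Lean on these libraries where they do the work, as an engineer would, in place of code of your own. Each camera call takes 0.05 s, during which the arm holds its last target. There are 200 camera calls.

TASK

Put the larger of the two loose bolts away in the covered parts dish. Grinding grit must stay out, so do not take the lid off: raise one edge of it just clear of the dish while the opposite edge keeps resting on the rim, slide it part-way aside and leave it lying ajar while you lower the bolt in through the gap (do not drop it in from above). Then bring the lid back so that it sits centred and fully down all round, leaving the smaller bolt, the nut, the spanner and the tube offcut where they lie.

Things in the scene. Friction and masses are not known exactly. Their poses are not given: they have to be found in the camera images.
- lid: Round dark sheet-steel slip lid, loose, 0.3 to 0.55 kg, 230 mm across, no knob. Origin: centre of the flat underside of its plate, z its upward normal; the edge is 5 mm thick. A skirt hangs 10 mm below the plate (radii 103.5 inside, 106.5 outside) round the outside of the dish, 3.5 mm play. Beyond it the plate is a flat brim out to radius 115 mm: a slanted fingertip can lift there. Seated: origin at dish_rim.
- lid_panel (a point): Centre of the lid's top, 5 mm above its origin. Slid 60 to 80 mm aside and let go, the lid stays ajar: plate on the rim on the side it went to (that edge dips up to 20 mm below rim height), skirt across the rim near the middle, other edge up about 20 mm over the gap. Pushed back by the low edge (pushing slightly upward, else it may tip), it drops over the rim within 3.5 mm of centre.
- dish_rim (a point): Centre of the dish's mouth, at rim height, 48 mm above the bench. The round dark steel dish is screwed down and cannot move: outer radius 100 mm, inner radius 97 mm, upright wall.
- dish_floor (a point): Centre of the dish's inner floor, 5 mm above the bench (43 mm deep). A flat washer, 58 mm across, 8 mm thick, lies loose near it. Three screw lugs outside its foot, 8 mm high, reach 125 mm from the centre. The bench round the dish is clear for sliding the lid, best to the left (+y) or a little left-ahead; a fixed rod workpiece, 35 mm high, lies left-ahead, over 0.2 m from the dish's centre.
- big_bolt_mid (a point): Middle of the larger hex bolt, loose, 0.1 to 0.16 kg, 65 mm long, lying on the bench left of the dish: on its axis, half-way along, 12 mm above what it lies on. y runs along the bolt to its head (27 x 24 mm, 11 mm long); grip the round 16 mm shank here. A fixed electrode holder hangs to the left of the bolts, 150 mm or more above the bench, at world y above 0.185 m: keep the gripper right of it.
- small_bolt_mid (a point): Middle of the smaller hex bolt, loose, 54 mm long, head 20 mm across, shank 12 mm, y along it towards the head; 9 mm above the bench. It stays on the bench; the two bolts may be in either of two places about 90 mm apart.
- loose_nut: Loose hex nut, 30 x 34 x 16 mm, on the bench near the bolts; origin at the centre of its underside. Stays there.
- loose_spanner: Loose combination spanner, 171 x 22 x 8 mm, on the bench beyond the dish, length along its y; origin at the centre of its underside. Stays there.
- loose_tube: Loose square-tube offcut, 30 x 85 x 30 mm, length along its y, on the bench beyond the dish to the right; origin at the centre of its underside. Stays there.
There are look-alikes about, which are no part of the job. Leave any red look-alike of the part that bears big_bolt_mid alone.

How it is judged:
By the outcome, as a careful person would: the job done as asked, in the order asked, and still so for the second after the job is handed in, with the robot touching nothing.
It also fails if it takes over 64 s, if anything falls off the work surface, if the arm or the gripper's body presses on something with over 40 N, if the wrist force passes 120 N, or if a joint passes its speed limit or range.

## Working session

There is one attempt and no reset: what is moved stays moved. The work goes in short steps, Python scripts to look and compute and a tool call to move; the robot and the scene stay as the last step left them, time stands still between calls to the robot, and variables do not carry over. Pictures are saved under pics/ and viewed, about 8 in all and at most 12, crops included, and the job is handed in when it is done.

Besides the shell and the picture viewer there is one more tool, called after ">>>" in YAML: its name, and indented under it one key for each argument. servo_tool: Moves the arm, as the interface text tells. Its arguments: {"type":"object","properties":{"increments":{"type":"array"},"grip_force":{"type":"number"}},"required":["increments"]}

```bash
mkdir -p pics; ls; cat > h.py <<'E'
import numpy as np, cv2
from plant import ctrl
def ray(c,px):  # px=(col,row)
    K=c["K"];T=np.array(c["extrinsics"]);x=(px[0]-K[0][2])/K[0][0];y=(px[1]-K[1][2])/K[1][1]
    if c.get("fish"):
        r=np.hypot(x,y);s=np.sin(r)/r if r>1e-9 else 1;d=np.array([x*s,y*s,np.cos(r)])
    else: d=np.array([x,y,1.])
    return T[:3,3],T[:3,:3]@d
def at_z(c,px,z):
    o,d=ray(c,px);return o+d*(z-o[2])/d[2]
def cam(n):
    c=ctrl.read_camera(n);c["fish"]=(n=="wrist");return c
def save(c,f,crop=None,s=1):
    im=c["frame"][:,:,::-1]
    if crop: l,t,r,b=crop;im=im[t:b,l:r]
    cv2.imwrite("pics/"+f,cv2.resize(im,None,fx=s,fy=s,interpolation=cv2.INTER_CUBIC))
def proj(c,p):
    T=np.linalg.inv(np.array(c["extrinsics"]));q=T[:3,:3]@p+T[:3,3];K=c["K"]
    if c.get("fish"):
        n=np.hypot(q[0],q[1]);a=np.arctan2(n,q[2]);q=np.array([q[0]/n*a,q[1]/n*a,1])
    return np.array([K[0][0]*q[0]/q[2]+K[0][2],K[1][1]*q[1]/q[2]+K[1][2]])
E
python3 - <<'E'
from h import *
print(ctrl.get_state(),ctrl.grip_point_offset)
Z={"lid":.048,"lid_panel":.053,"dish_rim":.048,"big_bolt_mid":.012,"small_bolt_mid":.009,"loose_nut":0,"loose_spanner":0,"loose_tube":0}
ims=[]
for n in("scene","side","wrist"):
    c=cam(n);ims.append(c["frame"]);save(c,n+"0.png",s=1.4)
    for q,z in Z.items():
        for r in ctrl.landmark_of(c,q)[:3]:
            u=r["centre"][::-1];print(n,q,round(r["conf"],2),np.round(u),np.round(at_z(c,u,z),3))
E
```

```text
pics
{'time': 0.0, 'qpos': array([-1.49999380e-01,  2.87184416e-01,  1.57816540e+00, -1.59818040e-06,
        1.27860043e+00, -1.50023501e-01]), 'dq': array([ 0.00186393,  0.00082358, -0.0012248 , -0.00031712,  0.0003784 ,
       -0.00100673]), 'joint_efforts': array([-1.79628755e-04, -4.05981302e+01, -2.92628127e+01, -1.54224781e-04,
        5.81841552e-03,  3.74769741e-06]), 'eef_pos': array([6.74347717e-01, 1.28208132e-04, 2.29940958e-01]), 'tcp_rot': array([ 7.07097598e-01,  7.07114981e-01, -7.00216267e-04, -9.48288616e-04]), 'contact_force': array([ 0.07997948,  0.87878097, -0.59192996]), 'wrist_torque': array([ 0.03701256, -0.02314404, -0.03948144]), 'opening': 1.0029000034037685} 0.0187
scene lid 0.61 [350. 183.] [ 0.513 -0.284  0.048]
scene lid_panel 0.84 [344. 184.] [ 0.516 -0.255  0.053]
scene big_bolt_mid 0.83 [238. 313.] [0.422 0.315 0.012]
scene big_bolt_mid 0.58 [305. 255.] [0.429 0.063 0.012]
scene small_bolt_mid 0.48 [299. 240.] [0.481 0.022 0.009]
scene small_bolt_mid 0.18 [312. 169.] [ 0.708 -0.343  0.009]
scene loose_nut 0.58 [328. 249.] [ 0.404 -0.009  0.   ]
scen
[... 361 characters left out ...]
 [0.434 0.07  0.012]
side big_bolt_mid 0.54 [188. 166.] [0.425 0.311 0.012]
side big_bolt_mid 0.16 [289. 284.] [ 0.522 -0.238  0.012]
side small_bolt_mid 0.6 [235. 217.] [0.484 0.029 0.009]
side loose_nut 0.75 [234. 217.] [0.483 0.039 0.   ]
side loose_nut 0.52 [212. 236.] [ 0.411 -0.014  0.   ]
side loose_spanner 0.92 [372. 249.] [ 0.753 -0.196  0.   ]
side loose_spanner 0.19 [393. 298.] [ 0.718 -0.345  0.   ]
side loose_tube 0.67 [390. 297.] [ 0.713 -0.34   0.   ]
wrist big_bolt_mid 0.78 [ 80. 128.] [0.427 0.071 0.012]
wrist small_bolt_mid 0.97 [123. 165.] [0.485 0.021 0.009]
wrist loose_nut 0.69 [ 76. 187.] [ 0.401 -0.006 -0.   ]
wrist loose_spanner 0.96 [338. 317.] [ 0.759 -0.197  0.   ]
```

View pics/scene0.png

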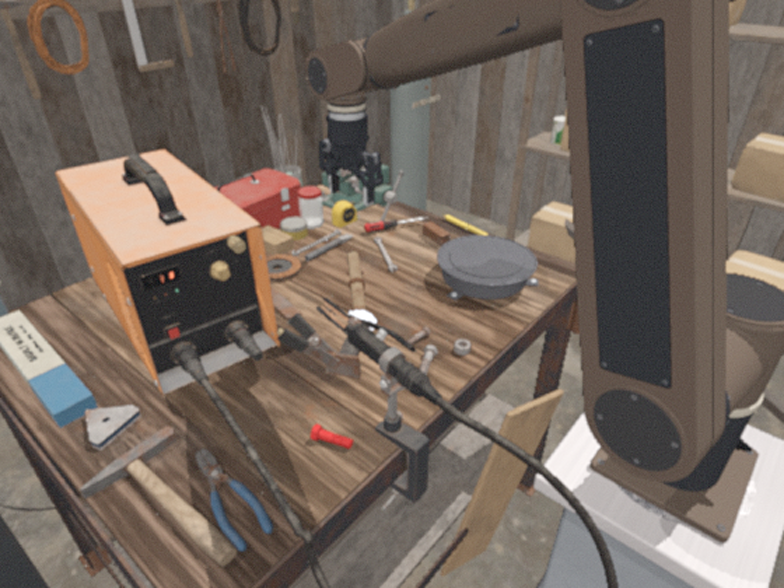

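View pics/wrist0.png

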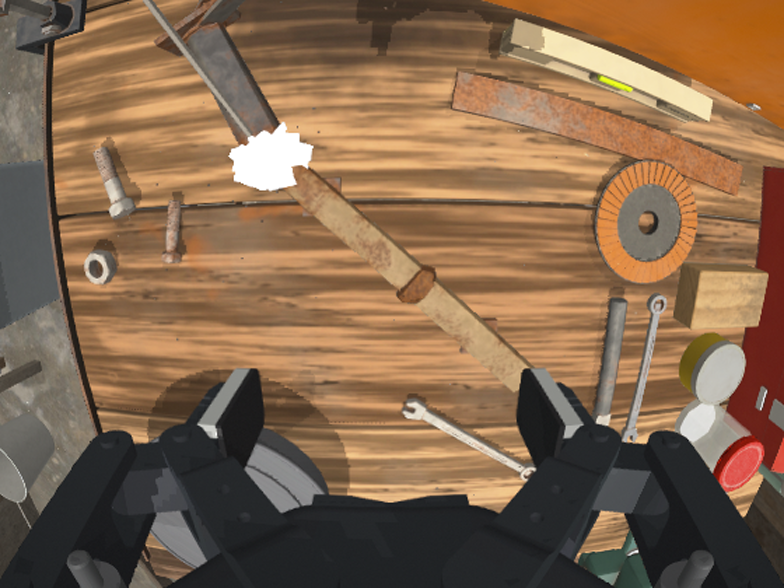

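Scene: the dish with its lid is at (487,263) of the enlarged view. The wrist view shows three candidates:
- a long grey bolt at (113,180), raw (80,128)
- a short rusty bolt at (173,228), raw (123,165)
- a red look-alike, seen only in the scene view at (330,437), raw (238,313)

I choose the grey bolt because it is the longer one and isn't red. Next I'll take a close crop and fit the lid.

```bash
cat >> h.py <<'E'
from scipy.optimize import minimize
def fitlid(views=("scene","side"),x0=(.508,-.27)):
    D=[]
    for n in views:
        c=cam(n);m=[r for r in ctrl.masks_of(c,"lid")]
        if m: D.append((c,m[0]["region"])); print(n,"lid mask",m[0]["conf"],m[0]["extent"])
    t=np.linspace(0,2*np.pi,120)
    def cost(p,D=D):
        s=0
        for c,M in D:
            pts=[proj(c,np.array([p[0]+r*np.cos(a),p[1]+r*np.sin(a),z])) for r,z in((.115,.053),(.115,.048),(.1065,.038)) for a in t]
            h=cv2.convexHull(np.float32(pts)*16).astype(int)
            I=np.zeros(M.shape,np.uint8);cv2.fillPoly(I,[h],1,shift=4);I=I>0
            s+=1-(I&M).sum()/(I|M).sum()
        return s/len(D)
    for dd in [[d] for d in D]+[D]:
        r=minimize(cost,x0,args=(dd,),method="Nelder-Mead",options=dict(initial_simplex=[x0,(x0[0]+.02,x0[1]),(x0[0],x0[1]+.02)],xatol=2e-4))
        print(np.round(r.x,4),round(r.fun,3))
    return r.x
def bolt(c,q,z=.012):
    out=[]
    for r in ctrl.masks_of(c,q):
        p=np.argwhere(r["region"])[:,::-1]
        w=np.array([at_z(c,u,z)[:2] for u in p]);m=w.mean(0);U,S,V=np.linalg.svd(w-m,full_matrices=False);a=(w-m)@V[0];b=(w-m)@V[1]
        mid=m+V[0]*(a.max()+a.min())/2
        print(q,round(r["conf"],2),r["extent"],"mid",np.round(mid,4),"dir deg",round(np.degrees(np.arctan2(V[0][1],V[0][0])),1),"L,W",np.round([np.ptp(a),np.ptp(b)],4))
E
python3 - <<'E'
from h import *
fitlid()
c=cam("wrist");bolt(c,"big_bolt_mid");bolt(c,"small_bolt_mid",.009)
save(c,"w1.png",(40,80,180,220),4)
E
```

```text
scene lid mask 0.69 [313.1, 166.2, 382.8, 208.8]
side lid mask 0.58 [233.3, 246.2, 344.3, 329.2]
[ 0.5106 -0.2637] 0.028
[ 0.5101 -0.2646] 0.048
[ 0.5109 -0.2641] 0.039
big_bolt_mid 0.88 [70.9, 102.7, 95.8, 154.3] mid [0.4259 0.0698] dir deg -68.9 L,W [0.0677 0.0288]
small_bolt_mid 0.8 [116.1, 142.2, 132.1, 191.9] mid [0.485  0.0202] dir deg -99.5 L,W [0.0568 0.0189]
```

View pics/w1.png

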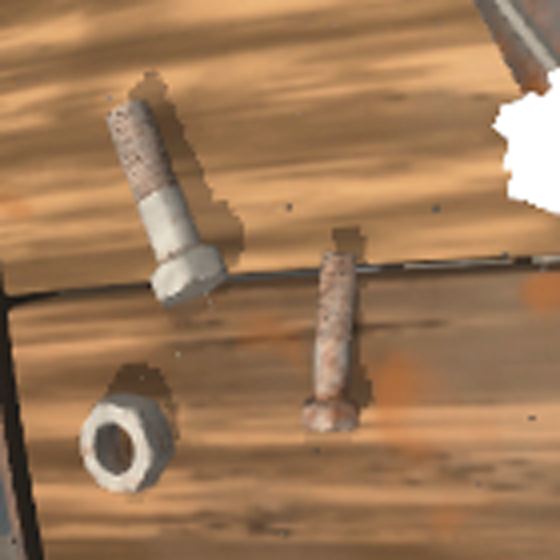

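The crop shows the grey bolt clearly larger (hex head at crop (188,272)). The rusty one at (335,345) is smaller and the nut is at (125,445), so the choice stands. The lid is at (0.511,-0.264). I'll go behind its right edge with the gripper open, then push the brim left and upward.

>>> servo_tool:
  increments:
    - [1,-1,-1,0,0]
    - [1,-2,-2,0,0]
    - [1,-3,-3,0,0]
    - [1,-4.1,-4,0,0]
    - [1,-4.1,-5,0,0]
    - [1,-4.1,-6,0,0]
    - [1,-4.1,-7,0,0]
    - [1,-4.1,-8,0,0]
    - [1,-4.1,-9,0,0]
    - [1,-4.1,-10,0,0]
  grip_force: 60

```text
time: 2.53
eef_pos: [0.5112, -0.3615, 0.2317]
tcp_rot: [0.707, 0.707, 0.0, 0.0]
contact_force: [0.7, -0.2, -0.2]
opening: 1.001
```

```bash
python3 - <<'E'
from h import *
s=ctrl.get_state();print(s["time"],s["eef_pos"],s["tcp_rot"],s["contact_force"])
c=cam("side");save(c,"s2.png",s=1.4);w=cam("wrist")
im=np.hstack([c["frame"][150:420,150:],w["frame"][150:420,:]]);cv2.imwrite("pics/m2.png",cv2.resize(im[:,:,::-1],(800,int(800*im.shape[0]/im.shape[1]))))
E
```

```text
2.5333 [ 0.51120898 -0.36151617  0.23173851] [7.07256932e-01 7.06956510e-01 5.69424845e-05 3.49879626e-04] [ 0.70015634 -0.21982038 -0.22725115]
```

View pics/s2.png

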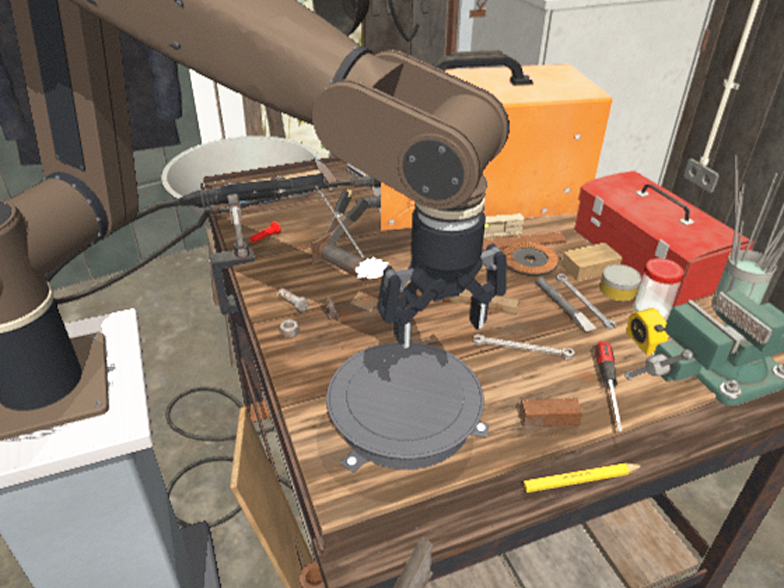

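The side view shows a clear bench on the camera side of the dish, and the lid is seated with its centre at about (405,395). Now I'll lower behind the brim.

>>> servo_tool:
  increments:
    - [1,0,-1,0,0]
    - [1,0,-1.4,-0.5,0]
    - [1,0,-1.4,-1.2,0]
    - [1,0,-1.4,-2,0]
    - [1,0,-1.4,-2.8,0]
    - [1,0,-1.4,-3.6,0]
    - [1,0,-1.4,-4.4,0]
    - [1,0,-1.4,-4.9,0]
    - [1,0,-1.4,-5.2,0]
    - [1,0,-1.4,-5.2,0]

```text
time: 3.47
eef_pos: [0.5093, -0.4187, 0.0196]
tcp_rot: [0.709, 0.705, -0.001, -0.002]
contact_force: [-1.0, 0.1, -0.3]
opening: 0.998
```

>>> servo_tool:
  increments:
    - [1,0,0.2,0,0]
    - [1,0,0.4,0,0]
    - [1,0,0.55,0,0]
    - [1,0,0.65,0,0]
    - [1,0,0.7,0,0]
    - [1,0,0.75,0,0]
    - [1,0,0.8,0,0]
    - [1,0,0.85,0,0]
    - [1,0,0.9,0,0]
    - [1,0,0.9,0,0]

```text
time: 4.3
eef_pos: [0.5094, -0.3828, 0.0198]
tcp_rot: [0.709, 0.705, -0.001, -0.002]
contact_force: [-0.3, -0.2, 0.4]
opening: 1.002
```

>>> servo_tool:
  increments:
    - [1,0,0.03,0,0]
    - [1,0,0.06,0,0]
    - [1,0,0.09,0,0]
    - [1,0,0.12,0,0]
    - [1,0,0.15,0,0]
    - [1,0,0.18,0,0]
    - [1,0,0.21,0,0]
    - [1,0,0.24,0,0]
    - [1,0,0.27,0,0]
    - [1,0,0.27,0,0]

```text
time: 5.13
eef_pos: [0.5096, -0.379, 0.0205]
tcp_rot: [0.709, 0.705, -0.004, 0.005]
contact_force: [-0.3, -19.3, -8.9]
opening: 1.004
```

>>> servo_tool:
  increments:
    - [1,0,0.25,0.05,0]
    - [1,0,0.3,0.1,0]
    - [1,0,0.3,0.18,0]
    - [1,0,0.3,0.26,0]
    - [1,0,0.3,0.34,0]
    - [1,0,0.3,0.42,0]
    - [1,0,0.3,0.5,0]
    - [1,0,0.3,0.55,0]
    - [1,0,0.3,0.6,0]
    - [1,0,0.3,0.6,0]

```text
time: 5.97
eef_pos: [0.5098, -0.3663, 0.0449]
tcp_rot: [0.709, 0.706, -0.004, 0.004]
contact_force: [-0.3, -0.2, -1.1]
opening: 1.0
```

```bash
python3 - <<'E'
from h import *
c=cam("side");save(c,"s3.png",(200,190,400,340),4)
E
```

```text
(no output)
```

View pics/s3.png

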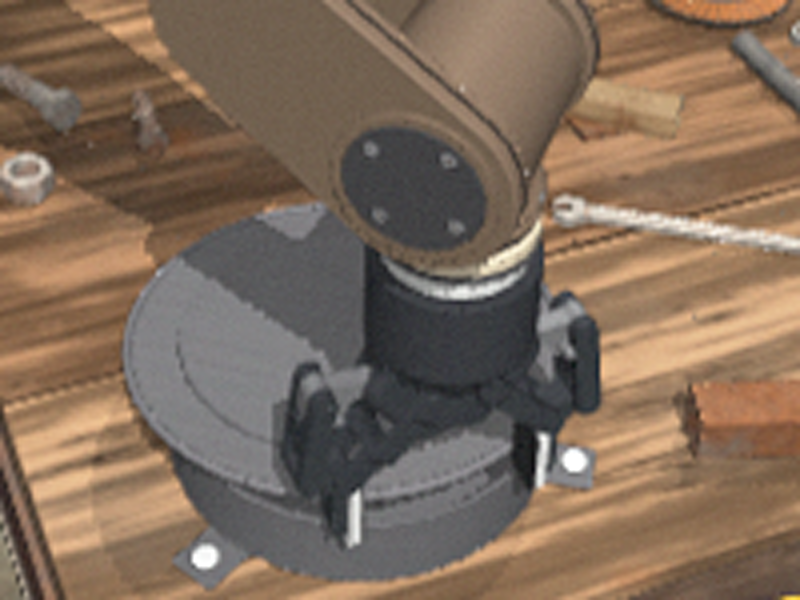

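The crop shows the near edge of the lid raised, with a dark band under the brim at (430,500), and shifted left with its skirt on top of the rim. I'll lower the fingertips slightly and keep sliding.

>>> servo_tool:
  increments:
    - [1,0,0,-0.15,0]
    - [1,0,0.05,-0.25,0]
    - [1,0,0.1,-0.25,0]
    - [1,0,0.2,-0.25,0]
    - [1,0,0.3,-0.25,0]
    - [1,0,0.4,-0.2,0]
    - [1,0,0.5,-0.15,0]
    - [1,0,0.6,-0.1,0]
    - [1,0,0.7,-0.1,0]
    - [1,0,0.7,-0.1,0]

```text
time: 6.85
eef_pos: [0.5096, -0.3369, 0.0406]
tcp_rot: [0.708, 0.706, -0.004, 0.004]
contact_force: [0.1, 0.6, 0.3]
opening: 1.001
```

```bash
python3 - <<'E'
from h import *
c=cam("side");save(c,"s4.png",(200,190,400,340),3)
for r in ctrl.landmark_of(c,"lid_panel")[:2]: print(r, at_z(c,r["centre"][::-1],.055))
E
```

```text
{'centre': [266.8, 280.2], 'conf': 0.65} [ 0.50706341 -0.22454139  0.055     ]
```

View pics/s4.png

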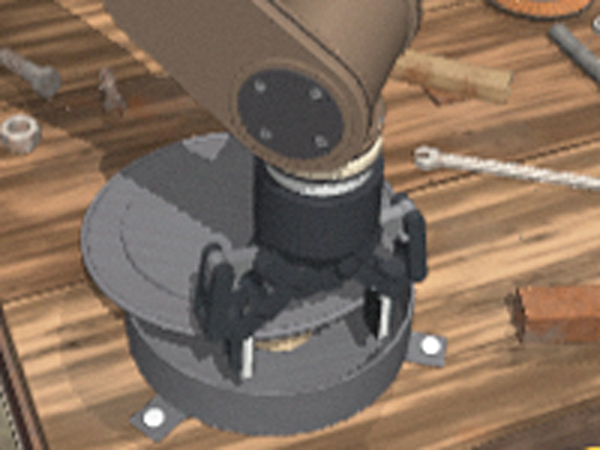

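The lid slid and is now ajar, with the gap visible at (290,370). It has gone about 45 mm, so I'll push it roughly 30 mm more, slowly.

>>> servo_tool:
  increments:
    - [1,0,0.1,0,0]
    - [1,0,0.2,0,0]
    - [1,0,0.3,0.05,0]
    - [1,0,0.4,0.1,0]
    - [1,0,0.5,0.1,0]
    - [1,0,0.6,0.1,0]
    - [1,0,0.68,0.1,0]
    - [1,0,0.75,0.1,0]
    - [1,0,0.75,0.1,0]
    - [1,0,0.5,0.1,0]

```text
time: 7.78
eef_pos: [0.5094, -0.3159, 0.0442]
tcp_rot: [0.708, 0.706, -0.004, 0.003]
contact_force: [-0.3, -0.8, -0.3]
opening: 1.003
```

>>> servo_tool:
  increments:
    - [1,0,-0.4,0,0]
    - [1,0,-1,0,0]
    - [1,0,-1.5,0.5,0]
    - [1,0,-1.6,1.3,0]
    - [1,0,-1.6,2.2,0]
    - [1,0,-1.6,3.2,0]
    - [1,0,-1.6,4.2,0]
    - [1,0,-1,5,0]
    - [1,0,0,5,0]
    - [1,0,1,5,0]

```text
time: 8.62
eef_pos: [0.5105, -0.2784, 0.2485]
tcp_rot: [0.709, 0.705, -0.003, 0.007]
contact_force: [1.4, 0.4, -0.2]
opening: 1.001
```

```bash
python3 - <<'E'
from h import *
c=cam("side");save(c,"s5.png",(180,170,420,350),3)
for r in ctrl.landmark_of(c,"lid_panel")[:2]: print(r, at_z(c,r["centre"][::-1],.055))
E
```

```text
{'centre': [298.9, 390.2], 'conf': 0.16} [ 0.67548103 -0.38432874  0.055     ]
```

View pics/s5.png

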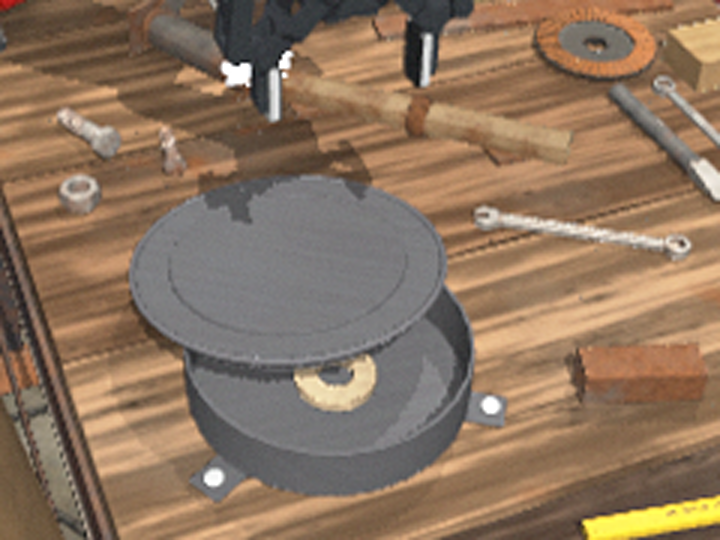

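The crop shows the lid ajar to the left, with a wide gap on the near side and the washer at (337,380). Now the bolt.

>>> servo_tool:
  increments:
    - [0.55,-0.3,1,0,0.6]
    - [0.55,-0.6,2,0,1.2]
    - [0.55,-0.9,3,0,1.8]
    - [0.55,-1.2,4,0,2.4]
    - [0.55,-1.5,5,0,3]
    - [0.55,-1.8,6,-0.3,3.6]
    - [0.55,-2.1,7,-0.8,4.2]
    - [0.55,-2.1,8,-1.4,4.2]
    - [0.55,-2.1,8.7,-2,4.2]
    - [0.55,-2.1,8.7,-2.5,4.2]

```text
time: 9.55
eef_pos: [0.4262, 0.0775, 0.1453]
tcp_rot: [0.565, 0.825, -0.001, 0.004]
contact_force: [-0.3, 0.4, -1.1]
opening: 0.548
```

```bash
python3 - <<'E'
from h import *
s=ctrl.get_state();print(s["time"],s["eef_pos"],s["tcp_rot"],s["opening"])
w=cam("wrist");bolt(w,"big_bolt_mid");c=cam("side");bolt(c,"big_bolt_mid")
for c in(w,c):
  for r in ctrl.landmark_of(c,"big_bolt_mid")[:2]: print(r["conf"],at_z(c,r["centre"][::-1],.012))
E
```

```text
9.55 [0.42623763 0.0774806  0.14532179] [ 0.56482877  0.82519727 -0.00130919  0.00402651] 0.5484176647968564
big_bolt_mid 0.6 [258.3, 163.6, 289.3, 243.3] mid [0.4246 0.0693] dir deg -66.7 L,W [0.071  0.0283]
big_bolt_mid 0.39 [180.3, 159.4, 198.3, 174.1] mid [0.4254 0.3049] dir deg -158.2 L,W [0.0688 0.02  ]
0.94 [0.42244378 0.0751749  0.012     ]
0.71 [0.41705149 0.06000753 0.012     ]
0.56 [0.42224237 0.31321996 0.012     ]
```

>>> servo_tool:
  increments:
    - [0.55,-0.05,-0.15,-0.7,0]
    - [0.55,-0.05,-0.15,-1.4,0]
    - [0.55,-0.05,-0.15,-2.1,0]
    - [0.55,-0.05,-0.15,-2.7,0]
    - [0.55,-0.05,-0.15,-3.1,0]
    - [0.55,-0.05,-0.15,-3.3,0]
    - [0.55,-0.05,-0.15,-3.4,0]
    - [0.55,-0.05,-0.15,-3.5,0]
    - [0.55,-0.05,-0.15,-3.5,0]
    - [0.2,-0.05,-0.15,-3.5,0]
  grip_force: 60

```text
time: 10.68
eef_pos: [0.4266, 0.0674, 0.0084]
tcp_rot: [0.567, 0.824, -0.001, 0.006]
contact_force: [0.5, 0.1, -0.1]
opening: 0.429
```

>>> servo_tool:
  increments:
    - [0,0,0,0,0]
    - [0,0,0,0,0]
    - [0,0,0,0,0]
    - [0,0,0,0,0]
    - [0,0,0,0,0]
    - [0,0,0,0,0]
    - [0,0,0,0.3,0]
    - [0,0,0,0.8,0]
    - [0,0,0,1.4,0]
    - [0,0,0,2,0]

```text
time: 11.52
eef_pos: [0.4256, 0.0676, 0.0885]
tcp_rot: [0.567, 0.824, -0.002, 0.005]
contact_force: [1.0, -0.8, -1.5]
opening: 0.146
```

```bash
python3 - <<'E'
from h import *
w=cam("wrist");bolt(w,"big_bolt_mid",.07);c=cam("side");bolt(c,"big_bolt_mid",.08)
a=cv2.resize(w["frame"][100:420,130:450],(400,400));b=cv2.resize(c["frame"][170:370,170:370],(400,400))
cv2.imwrite("pics/m6.png",np.hstack([a,b])[:,:,::-1])
E
```

```text
big_bolt_mid 0.94 [260.5, 193.4, 296.8, 328.9] mid [0.4295 0.0585] dir deg 110.7 L,W [0.0867 0.018 ]
big_bolt_mid 0.45 [209.6, 184.0, 221.0, 193.3] mid [0.4418 0.0647] dir deg -97.5 L,W [0.0377 0.0225]
big_bolt_mid 0.4 [179.9, 168.7, 185.7, 171.2] mid [0.3858 0.1854] dir deg -99.3 L,W [0.0211 0.0134]
```

View pics/m6.png

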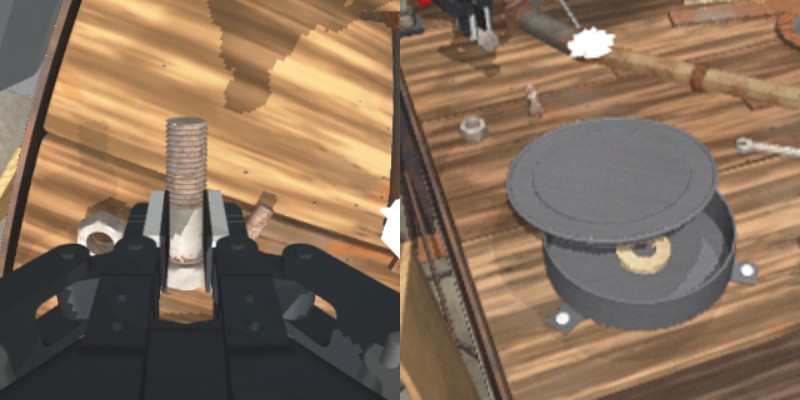

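Left half: the bolt is held level by its shank at (187,230), the right one, with the nut at (97,235) and small bolt at (262,215) untouched. Right half: the lid is ajar at (610,180). Next I'll fit the tilted lid's pose to find the gap.

```bash
cat >> h.py <<'E'
from scipy.spatial.transform import Rotation as Rn
def fittilt(x0,views=("scene","side")):
    D=[]
    for n in views:
        c=cam(n);m=ctrl.masks_of(c,"lid")
        if m: D.append((c,m[0]["region"]));print(n,m[0]["conf"],m[0]["extent"])
    t=np.linspace(0,2*np.pi,90)
    P=np.array([[r*np.cos(a),r*np.sin(a),z] for r,z in((.115,.005),(.115,0),(.1065,-.01)) for a in t])
    def cost(p):
        R=Rn.from_rotvec([p[3],p[4],0]).as_matrix();s=0
        for c,M in D:
            pts=[proj(c,R@q+p[:3]) for q in P]
            h=cv2.convexHull(np.float32(pts)*16).astype(int)
            I=np.zeros(M.shape,np.uint8);cv2.fillPoly(I,[h],1,shift=4);I=I>0
            s+=1-(I&M).sum()/(I|M).sum()
        return s/len(D)
    x0=np.array(x0);sx=np.vstack([x0]+[x0+d for d in np.diag([.02,.02,.015,.1,.05])])
    r=minimize(cost,x0,method="Nelder-Mead",options=dict(initial_simplex=sx,xatol=2e-4,fatol=1e-4,maxiter=400))
    print(np.round(r.x,4),round(r.fun,3));R=Rn.from_rotvec([r.x[3],r.x[4],0]).as_matrix()
    for a in(-90,-70,-110,90): print(a,np.round(R@[.115*np.cos(np.radians(a)),.115*np.sin(np.radians(a)),0]+r.x[:3],4))
    return r.x
E
python3 - <<'E'
from h import *
fittilt([.508,-.19,.053,-.17,0])
E
```

```text
scene 0.97 [320.2, 167.2, 370.8, 218.6]
side 0.94 [222.7, 232.5, 327.0, 294.3]
[ 0.5098 -0.1929  0.0506 -0.1613  0.0551] 0.222
-90 [ 0.5103 -0.3064  0.0691]
-70 [ 0.5495 -0.2997  0.0658]
-110 [ 0.471  -0.2994  0.0701]
90 [ 0.5093 -0.0794  0.0322]
```

>>> servo_tool:
  increments:
    - [0,0,0,0.8,0]
    - [0,0.2,-0.6,1.6,1]
    - [0,0.5,-1.4,2.3,2.2]
    - [0,0.8,-2.3,2.8,3.5]
    - [0,1.1,-3.3,2.8,4.8]
    - [0,1.4,-4.3,2.8,6.1]
    - [0,1.7,-5.3,2.8,7.4]
    - [0,2,-6.3,2.8,8.7]
    - [0,2.2,-7.3,2.8,10]
    - [0,2.2,-8.3,2.8,11.3]

```text
time: 12.75
eef_pos: [0.5134, -0.2612, 0.1968]
tcp_rot: [0.107, 0.994, 0.001, 0.004]
contact_force: [1.0, -0.0, -1.4]
opening: 0.151
```

```bash
python3 - <<'E'
from h import *
s=ctrl.get_state();print(s["qpos"],s["eef_pos"])
q=s["tcp_rot"];print("yaw",np.degrees(2*np.arctan2(q[1],q[0]))-90)
c=cam("side")
for r in [(291.5,296.5)]: print(at_z(c,r,.013))
E
```

```text
[-0.64909878  0.09723048  1.86052281  0.00593122  1.17800203 -2.00866387] [ 0.51339247 -0.26118014  0.19679322]
yaw 77.76817898129414
[ 0.5129724  -0.27480811  0.013     ]
```

>>> servo_tool:
  increments:
    - [0,0,-0.8,0,1.2]
    - [0,0,-1.5,0,2.4]
    - [0,0,-1.8,0,2.4]
    - [0,0,-1.8,-0.6,2.4]
    - [0,0,-1.8,-1.2,2.4]
    - [0,0,-1.8,-1.8,2.4]
    - [0,0,-1.8,-2.2,2.4]
    - [0,0,-1.8,-2.4,2.4]
    - [0,0,-1.8,-2.5,2.4]
    - [0,0,-1.8,-2.5,2.4]

```text
time: 13.63
eef_pos: [0.5126, -0.3399, 0.096]
tcp_rot: [0.002, 1.0, -0.001, 0.004]
contact_force: [-0.0, -0.8, -2.6]
opening: 0.148
```

```bash
python3 - <<'E'
from h import *
c=cam("side");w=cam("wrist")
a=cv2.resize(w["frame"][100:420,120:440],(400,400));b=cv2.resize(c["frame"][190:340,210:360],(400,400))
cv2.imwrite("pics/m7.png",np.hstack([a,b])[:,:,::-1])
E
```

```text
(no output)
```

View pics/m7.png

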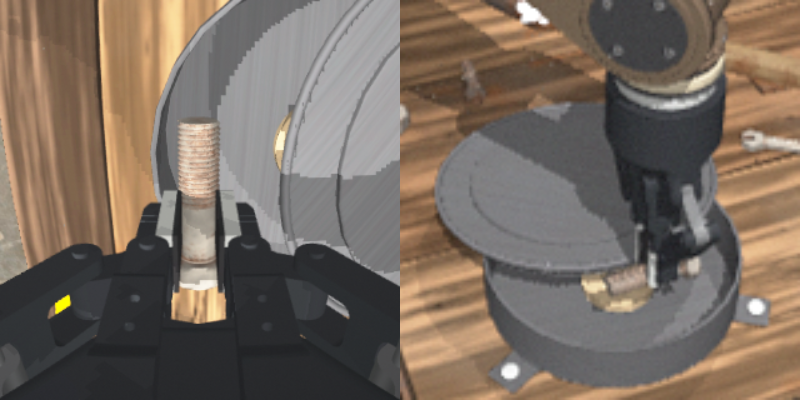

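Left half: the bolt sits above the gap between the dish wall arc (165,150) and the lid edge (290,180), slightly towards the wall. I'll shift 8 mm left and lower it below lid-edge level.

>>> servo_tool:
  increments:
    - [0,0,0.1,0,0]
    - [0,0,0.2,-0.1,0]
    - [0,0,0.2,-0.25,0]
    - [0,0,0.2,-0.4,0]
    - [0,0,0.2,-0.6,0]
    - [0,0,0.2,-0.8,0]
    - [0,0,0.2,-1,0]
    - [0,0,0.2,-1.15,0]
    - [0,0,0.2,-1.25,0]
    - [0,0,0.2,-1.25,0]

```text
time: 14.57
eef_pos: [0.5128, -0.3325, 0.0466]
tcp_rot: [0.002, 1.0, -0.002, 0.004]
contact_force: [0.1, 0.0, -0.8]
opening: 0.148
```

>>> servo_tool:
  increments:
    - [0,0,0.05,0,0]
    - [0,0,0.1,0,0]
    - [0,0,0.15,0,0]
    - [0,0,0.19,0,0]
    - [0,0,0.22,0,0]
    - [0,0,0.24,0,0]
    - [0,0,0.26,0,0]
    - [0,0,0.26,0,0]
    - [0,0,0.26,0,0]
    - [0,0,0.26,0,0]

```text
time: 15.4
eef_pos: [0.513, -0.3223, 0.0468]
tcp_rot: [0.002, 1.0, -0.002, 0.005]
contact_force: [0.8, -0.8, -1.6]
opening: 0.147
```

>>> servo_tool:
  increments:
    - [0,0,-0.2,0,-0.8]
    - [0,0,-0.2,0,-2]
    - [0,0,-0.2,0,-3.2]
    - [0,0,-0.18,0,-4.4]
    - [0,0,-0.17,0,-5.6]
    - [0,0,-0.15,0,-6.8]
    - [0,0,-0.14,0,-8]
    - [0,0,-0.12,0,-9.2]
    - [0,0,-0.1,0,-10.4]
    - [0,0,-0.08,0,-11.6]

```text
time: 16.23
eef_pos: [0.5128, -0.325, 0.0465]
tcp_rot: [0.489, 0.873, -0.004, 0.002]
contact_force: [0.4, -0.9, -2.2]
opening: 0.149
```

>>> servo_tool:
  increments:
    - [0,0,0.02,0,-1.2]
    - [0,0,0.02,0,-2.4]
    - [0,0,0.02,0,-3.6]
    - [0,0,0.02,0,-4.8]
    - [0,0,0.02,0,-5.5]
    - [0,0,0.02,0,-5.5]
    - [0,0,0.02,0,-5.5]
    - [0,0,0.02,0,-5.5]
    - [0,0,0.02,0,-5.5]
    - [0,0,0.02,0,-5.5]

```text
time: 17.07
eef_pos: [0.5127, -0.3241, 0.0464]
tcp_rot: [0.682, 0.732, -0.004, 0.001]
contact_force: [0.5, -0.2, -2.1]
opening: 0.145
```

>>> servo_tool:
  increments:
    - [0,0,0,-0.1,0]
    - [0,0,0,-0.2,0]
    - [0,0,0,-0.3,0]
    - [0,0,0,-0.4,0]
    - [0,0,0,-0.5,0]
    - [0,0,0,-0.58,0]
    - [0,0,0,-0.63,0]
    - [0,0,0,-0.68,0]
    - [0,0,0,-0.7,0]
    - [0,0,0,-0.7,0]

```text
time: 17.9
eef_pos: [0.513, -0.3247, 0.0204]
tcp_rot: [0.681, 0.732, -0.005, 0.001]
contact_force: [-2.5, 1.1, 10.1]
opening: 0.146
```

```bash
python3 - <<'E'
from h import *
c=cam("side");w=cam("wrist")
a=cv2.resize(w["frame"][100:420,120:440],(400,400));b=cv2.resize(c["frame"][190:340,210:360],(400,400))
cv2.imwrite("pics/m8.png",np.hstack([a,b])[:,:,::-1])
E
```

```text
(no output)
```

View pics/m8.png

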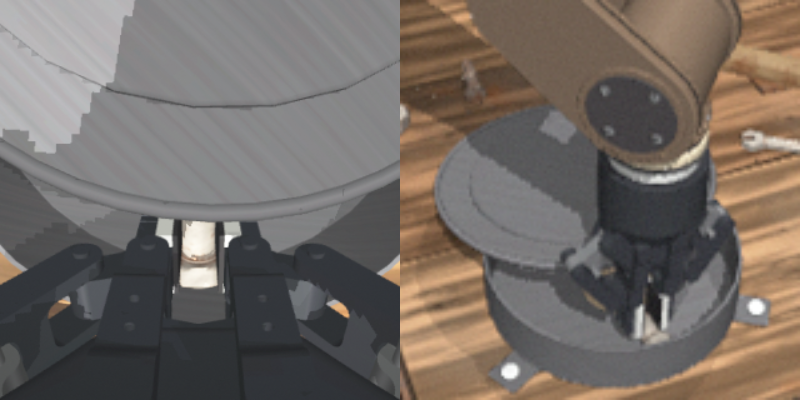

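Left half: the bolt head is inside the dish at (195,270), its shank reaching under the lid edge. The tool feels 10 N upward, so it is resting. I'll release it and rise.

>>> servo_tool:
  increments:
    - [0.2,0,0,0,0]
    - [0.3,0,0,0,0]
    - [0.4,0,0,0,0]
    - [0.4,0,0,0,0]
    - [0.4,0,0,0,0]
    - [0.4,0,0,0.2,0]
    - [0.4,0,0,0.5,0]
    - [0.4,0,0,0.9,0]
    - [0.4,0,0,1.4,0]
    - [0.4,0,0,2,0]

```text
time: 18.83
eef_pos: [0.5125, -0.3243, 0.1014]
tcp_rot: [0.681, 0.732, -0.005, 0.0]
contact_force: [-0.9, 0.1, -0.3]
opening: 0.399
```

>>> servo_tool:
  increments:
    - [0.4,0,0,1,-0.4]
    - [0.4,0,0.2,2,-0.9]
    - [0.4,0,1,2.5,-0.9]
    - [0.6,0,2,2.5,-0.9]
    - [0.8,0,3,2.5,-0.9]
    - [1,0,4,2.5,-0.9]
    - [1,0,5,2.5,-0.9]
    - [1,0,6,2.5,-0.9]
    - [1,0,7,2.5,-0.9]
    - [1,0,7.5,2.5,-0.9]

```text
time: 19.67
eef_pos: [0.5121, -0.0206, 0.2028]
tcp_rot: [0.709, 0.705, -0.004, 0.001]
contact_force: [0.1, 0.3, -0.2]
opening: 1.002
```

```bash
python3 - <<'E'
from h import *
s=ctrl.get_state();print(s["time"],s["eef_pos"],s["tcp_rot"],s["contact_force"])
fittilt([.51,-.187,.051,-.16,0.0])
fittilt([.51,-.187,.051,-.16,0.0],("side",))
c=cam("side");save(c,"s9.png",(180,170,420,350),3)
E
```

```text
19.6667 [ 0.51207119 -0.0205739   0.20284466] [ 7.08722430e-01  7.05477947e-01 -3.61190324e-03  5.81169488e-04] [ 0.14634661  0.296073   -0.21666224]
scene 0.81 [300.3, 168.0, 370.2, 219.5]
side 0.95 [222.3, 229.9, 330.2, 294.0]
[ 0.5118 -0.1903  0.0485 -0.169   0.0368] 0.053
-90 [ 0.5121 -0.3037  0.0679]
-70 [ 0.5514 -0.297   0.0653]
-110 [ 0.4728 -0.2967  0.0681]
90 [ 0.5114 -0.077   0.0292]
side 0.86 [221.4, 228.7, 331.6, 294.4]
[ 0.5122 -0.1821  0.043  -0.1648  0.0103] 0.013
-90 [ 0.5123 -0.2955  0.0619]
-70 [ 0.5517 -0.2887  0.0604]
-110 [ 0.473  -0.2886  0.0612]
90 [ 0.5122 -0.0686  0.0242]
```

View pics/s9.png

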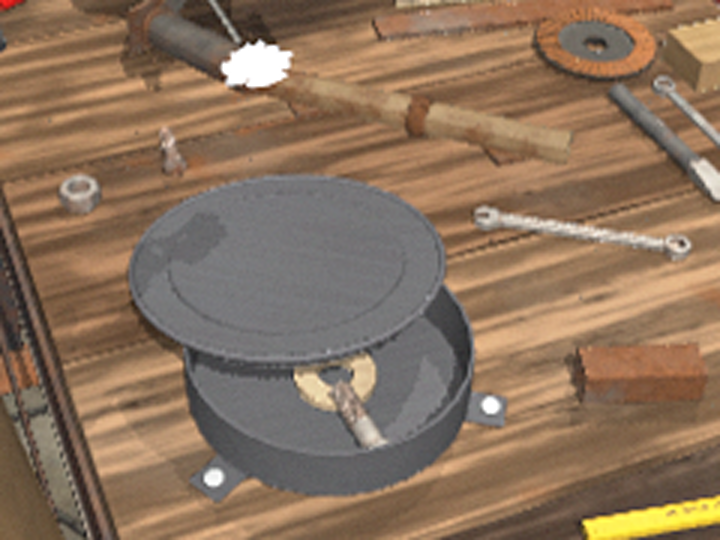

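The bolt lies in the dish, its end on the washer at (355,410), and nut, small bolt, spanner and tube haven't moved. Next I'll lower left of the lid's low edge to push it back.

>>> servo_tool:
  increments:
    - [1,0,-0.3,0,0]
    - [1,0,-0.5,0,0]
    - [1,0,-0.55,-0.6,0]
    - [1,0,-0.55,-1.3,0]
    - [1,0,-0.55,-2.1,0]
    - [1,0,-0.55,-2.9,0]
    - [1,0,-0.55,-3.6,0]
    - [1,0,-0.55,-4.1,0]
    - [1,0,-0.55,-4.3,0]
    - [1,0,-0.55,-4.3,0]

```text
time: 20.85
eef_pos: [0.511, -0.048, 0.0276]
tcp_rot: [0.711, 0.703, -0.006, -0.002]
contact_force: [-0.1, -0.9, -0.1]
opening: 1.003
```

>>> servo_tool:
  increments:
    - [1,0,0.05,-0.2,0]
    - [1,0,0.05,-0.4,0]
    - [1,0,0.05,-0.5,0]
    - [1,0,0.05,-0.5,0]
    - [1,0,-0.1,-0.5,0]
    - [1,0,-0.2,-0.5,0]
    - [1,0,-0.3,-0.5,0]
    - [1,0,-0.4,-0.5,0]
    - [1,0,-0.5,-0.5,0]
    - [1,0,-0.55,-0.5,0]

```text
time: 21.68
eef_pos: [0.5112, -0.0707, 0.0078]
tcp_rot: [0.711, 0.703, -0.006, -0.001]
contact_force: [-0.5, -0.1, 0.4]
opening: 1.004
```

>>> servo_tool:
  increments:
    - [1,0,-0.08,0,0]
    - [1,0,-0.16,0,0]
    - [1,0,-0.24,0.03,0]
    - [1,0,-0.32,0.06,0]
    - [1,0,-0.4,0.1,0]
    - [1,0,-0.48,0.14,0]
    - [1,0,-0.56,0.18,0]
    - [1,0,-0.64,0.22,0]
    - [1,0,-0.72,0.26,0]
    - [1,0,-0.8,0.3,0]

```text
time: 22.52
eef_pos: [0.5111, -0.1031, 0.0199]
tcp_rot: [0.711, 0.703, -0.006, -0.001]
contact_force: [0.6, 1.7, -0.7]
opening: 0.999
```

```bash
python3 - <<'E'
from h import *
s=ctrl.get_state();print(s["eef_pos"],s["contact_force"])
fittilt([.51,-.21,.051,-.1,0.0],("side",))
E
```

```text
[ 0.51114985 -0.10311687  0.01992208] [ 0.60607337  1.7110951  -0.68672343]
side 0.79 [225.7, 233.4, 336.3, 307.9]
[ 0.5124 -0.2143  0.0469 -0.0869  0.0267] 0.015
-90 [ 0.5126 -0.3289  0.0568]
-70 [ 0.5519 -0.322   0.0552]
-110 [ 0.4732 -0.3219  0.0573]
90 [ 0.5123 -0.0997  0.0369]
```

>>> servo_tool:
  increments:
    - [1,0,-0.08,0.03,0]
    - [1,0,-0.18,0.06,0]
    - [1,0,-0.28,0.1,0]
    - [1,0,-0.38,0.13,0]
    - [1,0,-0.48,0.16,0]
    - [1,0,-0.58,0.19,0]
    - [1,0,-0.66,0.22,0]
    - [1,0,-0.74,0.25,0]
    - [1,0,-0.82,0.28,0]
    - [1,0,-0.9,0.3,0]

```text
time: 23.45
eef_pos: [0.5119, -0.1401, 0.0327]
tcp_rot: [0.711, 0.703, -0.006, -0.0]
contact_force: [1.4, 0.0, -1.6]
opening: 0.999
```

```bash
python3 - <<'E'
from h import *
s=ctrl.get_state();print(s["eef_pos"],s["contact_force"])
fittilt([.51,-.25,.049,-.04,0.0],("side",))
E
```

```text
[ 0.51193664 -0.14010432  0.03269954] [ 1.39958572  0.03545509 -1.63533457]
side 0.77 [231.9, 238.5, 346.4, 322.6]
[ 0.5124 -0.2522  0.0455 -0.0694  0.0011] 0.01
-90 [ 0.5124 -0.3669  0.0534]
-70 [ 0.5517 -0.36    0.0529]
-110 [ 0.473 -0.36   0.053]
90 [ 0.5124 -0.1375  0.0375]
```

>>> servo_tool:
  increments:
    - [1,0,-0.04,0.02,0]
    - [1,0,-0.08,0.03,0]
    - [1,0,-0.12,0.04,0]
    - [1,0,-0.16,0.05,0]
    - [1,0,-0.2,0.06,0]
    - [1,0,-0.24,0.07,0]
    - [1,0,-0.28,0.08,0]
    - [1,0,-0.31,0.08,0]
    - [1,0,-0.31,0.04,0]
    - [1,0,-0.31,0,0]

```text
time: 24.38
eef_pos: [0.5124, -0.1518, 0.0335]
tcp_rot: [0.712, 0.703, -0.005, -0.001]
contact_force: [-1.0, 7.6, 5.2]
opening: 1.002
```

```bash
python3 - <<'E'
from h import *
s=ctrl.get_state();print(s["eef_pos"],s["contact_force"])
fittilt([.51,-.26,.049,-.04,0.0],("side",))
fitlid(("side",))
E
```

```text
[ 0.5124035  -0.15177757  0.03353142] [-0.99365076  7.56645222  5.24548591]
side 0.67 [232.9, 244.8, 345.2, 328.8]
[ 0.5103 -0.2673  0.0463 -0.0285  0.0374] 0.025
-90 [ 0.5104 -0.3823  0.0496]
-70 [ 0.5497 -0.3754  0.0479]
-110 [ 0.4711 -0.3753  0.0508]
90 [ 0.5103 -0.1524  0.043 ]
side lid mask 0.67 [232.9, 246.3, 348.1, 330.0]
[ 0.5103 -0.2675] 0.036
[ 0.5103 -0.2675] 0.036
```

>>> servo_tool:
  increments:
    - [1,0,0.2,0,0]
    - [1,0,0.6,0,0]
    - [1,0,1,0,0]
    - [1,0,1.2,0.8,0]
    - [1,0,1.2,1.8,0]
    - [1,0,1.2,2.8,0]
    - [1,0,1.2,3.8,0]
    - [1,0.5,1.6,4.5,0]
    - [1,1.3,2.4,5,0]
    - [1,2,3.2,5,0]

```text
time: 25.42
eef_pos: [0.5903, -0.0306, 0.2396]
tcp_rot: [0.713, 0.702, -0.002, 0.005]
contact_force: [2.0, -1.2, 0.9]
opening: 0.995
```

```bash
python3 - <<'E'
from h import *
s=ctrl.get_state();print(s["time"],s["eef_pos"],s["contact_force"])
fitlid()
fittilt([.51,-.264,.049,-.02,0.0])
c=cam("side");save(c,"s11.png",(180,170,420,350),3)
E
```

```text
25.4167 [ 0.59030445 -0.03061423  0.23963307] [ 1.98980678 -1.21181485  0.94429009]
side lid mask 0.94 [232.8, 246.3, 346.1, 330.4]
[ 0.5119 -0.2681] 0.044
[ 0.5119 -0.2681] 0.044
scene 0.78 [314.8, 163.9, 385.6, 206.4]
side 0.67 [232.7, 246.2, 349.9, 330.6]
[ 0.5115 -0.2674  0.0469  0.0251  0.0141] 0.039
-90 [ 0.5115 -0.3823  0.044 ]
-70 [ 0.5509 -0.3754  0.0436]
-110 [ 0.4722 -0.3754  0.0447]
90 [ 0.5116 -0.1524  0.0498]
```

View pics/s11.png

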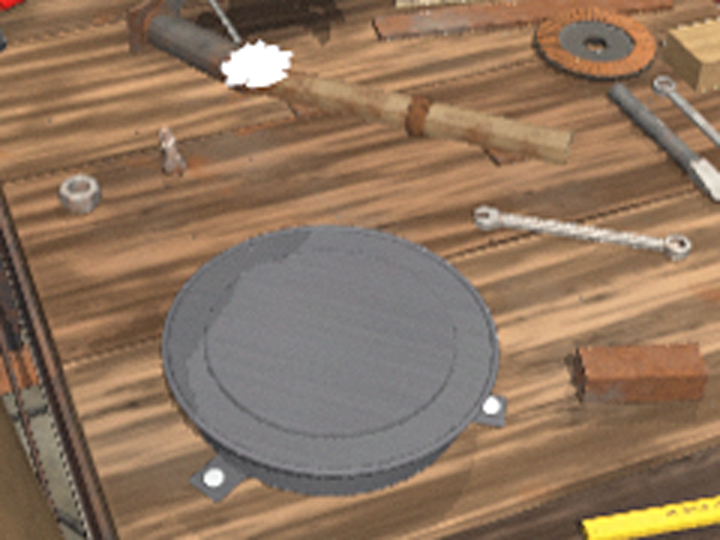

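The lid looks seated again at (330,345), about 3 mm right of its first fit, and nothing else has moved. The tilt fit is ambiguous, so I'll probe the left edge's height with shut fingers.

>>> servo_tool:
  increments:
    - [0,-0.8,-1,0,0]
    - [0,-1.6,-2,0,0]
    - [0,-1.95,-3,-0.3,0]
    - [0,-1.95,-3.7,-1,0]
    - [0,-1.95,-3.7,-1.8,0]
    - [0,-1.95,-3.7,-2.6,0]
    - [0,-1.95,-3.7,-3.3,0]
    - [0,-1.95,-3.7,-3.8,0]
    - [0,-1.95,-3.7,-4,0]
    - [0,-1.95,-3.7,-4,0]

```text
time: 26.7
eef_pos: [0.5062, -0.1782, 0.07]
tcp_rot: [0.713, 0.702, -0.006, -0.004]
contact_force: [-0.1, 0.1, -0.2]
opening: -0.003
```

>>> servo_tool:
  increments:
    - [0,0,0,-0.07,0]
    - [0,0,0,-0.14,0]
    - [0,0,0,-0.21,0]
    - [0,0,0,-0.28,0]
    - [0,0,0,-0.35,0]
    - [0,0,0,-0.4,0]
    - [0,0,0,-0.45,0]
    - [0,0,0,-0.5,0]
    - [0,0,0,-0.5,0]
    - [0,0,0,-0.5,0]

```text
time: 27.53
eef_pos: [0.5065, -0.1783, 0.053]
tcp_rot: [0.712, 0.702, -0.006, -0.004]
contact_force: [-6.8, 3.6, 17.6]
opening: 0.0
```

Contact came at z = 0.053, exactly the seated top height. I'll check the opposite edge the same way.

>>> servo_tool:
  increments:
    - [0,0,0,0.4,0]
    - [0,0,-0.4,0.5,0]
    - [0,0,-1.2,0.5,0]
    - [0,0,-2,0.5,0]
    - [0,0,-2.8,0.5,0]
    - [0,0,-3.6,0.5,0]
    - [0,0,-4.2,0.5,0]
    - [0,0,-4.3,0.5,0]
    - [0,0,-4.3,0.4,0]
    - [0,0,-4.3,0.3,0]

```text
time: 28.37
eef_pos: [0.5064, -0.3497, 0.0646]
tcp_rot: [0.712, 0.702, -0.006, -0.005]
contact_force: [-0.1, 1.6, -0.5]
opening: 0.0
```

>>> servo_tool:
  increments:
    - [0,0,0,-0.08,0]
    - [0,0,0,-0.15,0]
    - [0,0,0,-0.2,0]
    - [0,0,0,-0.25,0]
    - [0,0,0,-0.3,0]
    - [0,0,0,-0.34,0]
    - [0,0,0,-0.38,0]
    - [0,0,0,-0.42,0]
    - [0,0,0,-0.42,0]
    - [0,0,0,-0.42,0]

```text
time: 29.2
eef_pos: [0.5067, -0.349, 0.053]
tcp_rot: [0.712, 0.702, -0.006, -0.006]
contact_force: [-8.6, 9.6, 23.2]
opening: -0.001
```

>>> servo_tool:
  increments:
    - [0,0,0,0.3,0]
    - [0,0,0,0.8,0]
    - [0,0,0,1.6,0]
    - [0,0,0,2.5,0]
    - [0,0,0,3.4,0]
    - [0,0,0,4.3,0]
    - [0,0,0,5,0]
    - [0,0,0,5,0]
    - [0,0,0,5,0]
    - [0,0,0,5,0]

```text
time: 30.03
eef_pos: [0.5065, -0.3485, 0.2522]
tcp_rot: [0.712, 0.702, -0.006, -0.007]
contact_force: [-0.1, -0.1, 0.0]
opening: -0.002
```

```bash
python3 - <<'E'
from h import *
s=ctrl.get_state();print(s["time"],s["eef_pos"],s["contact_force"])
fitlid()
c=cam("side")
for q,z in(("small_bolt_mid",.009),("loose_nut",0),("loose_spanner",0),("loose_tube",0)):
    for r in ctrl.landmark_of(c,q)[:2]: print(q,round(r["conf"],2),np.round(at_z(c,r["centre"][::-1],z),3))
E
```

```text
30.0333 [ 0.50645329 -0.34850065  0.25218023] [-0.10693791 -0.09644321  0.0374758 ]
scene lid mask 0.96 [317.5, 163.1, 386.0, 208.3]
side lid mask 0.58 [230.9, 244.7, 348.0, 331.8]
[ 0.5116 -0.2688] 0.056
[ 0.5099 -0.2689] 0.029
[ 0.5099 -0.2694] 0.043
small_bolt_mid 0.63 [0.477 0.026 0.009]
loose_nut 0.58 [ 0.413 -0.006  0.   ]
loose_spanner 0.52 [ 0.749 -0.195  0.   ]
loose_tube 0.64 [ 0.715 -0.341  0.   ]
```

Both edges sit at z = 0.053, so the lid is fully down, and the arm is clear of everything. Handing in.

```bash
python3 -c "
from plant import ctrl
print(ctrl.sign_off())"
```

```text
the job is handed in; nothing more can be done
None
```

The larger grey bolt is in the dish and the lid is back on, fully down. The job was handed in at about 30 s, well inside the 64 s limit.

I raised the lid's right edge by pushing and lifting on the brim, then slid it about 75 mm left and left it ajar. The bolt was lowered through the gap and let go about 6 mm above the floor, with one end resting on the washer. I pushed the lid back by its low edge until it dropped over the rim.

**Last checks:**
- **Lid height:** touching the left and right edges gave z = 0.053 m on both, which is the fully seated height.
- **Lid centring:** the image fit puts the lid 4 to 5 mm right of its first fitted position. That is more than the 3.5 mm play allows, but the fit is only good to a few mm. The lid probably rests against one side of its play rather than exactly centred.
- **Tilt fit:** an earlier image fit suggested a slight tilt; the touch test did not confirm it.
- **Other parts:** the nut, small bolt, spanner and tube were found within about 12 mm of where they started, which is within the scatter of the detections. No picture showed any of them disturbed.

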